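# Lay a fresh ink stick on the drying beam and raise the draught screen

## Robot

A 6-joint arm with a two-finger parallel gripper is mounted at the origin on the work surface. World frame = base frame: x ahead of the robot, y to its left, z up, the work surface at z = 0. Lengths are in m, angles in rad, forces in N, time in s.
With the tool pointing down it reaches from about 0.275 to 1 m from the base axis. Payload 8.4 kg.
Tool frame: the origin (TCP) lies at the very end of the fingers, on their centre line; the grasp point (between the pads) lies 19 mm behind it; z points along the fingers, y is the line along which they close (so a half turn about z gives the same grasp; the last joint's range is limited). The gripper opens to 85 mm and grips with 20 to 120 N. Pads are 22 mm wide; open, the fingers measure 114 mm over their backs; the gripper's body (76 mm by 85 mm) begins 54 mm behind the grasp point. The pads swing forward as they close: fully open they stand 13 mm farther back than shut.
Start: joints at [-1.315, 0.353, 1.633, -0, 1.155, -0.002], TCP at [0.159, -0.604, 0.231] pointing down, gripper open.
Joint ranges: [-2.63, 2.63], [-0.92, 2.1], [0.06, 2.66], [-1.3, 4.44], [0, 2.69], [-3.02, 3.02]. Speed limits (rad/s): [2.22, 2.22, 2.79, 3.14, 3.14, 3.14].

## Interface

Orientations are given as a rotation vector (axis times angle).
In Python, from plant import r gives the robot as it stands. The module is installed in compiled form; this text tells all that it offers.
- The arm moves only by the tool carry_out, never from a script. Its argument "motion" is a list that holds one entry, the list of rows, each a list of 5 numbers: the finger opening in mm, from 0 to 85.4, then the shift along the tool's x, y, z in mm, then the turn about the tool's z in rad. A call has 1 to 8 rows; each row shifts and turns the commanded pose from where the row before left it, along the tool's axes as they then stand; what a row does not reach is not made up. A row lasts 1/8 s, in which the tool goes at most 62.5 mm and 10.7 degrees, less where a joint would pass 70% of its speed; a pose out of reach is approached as far as the arm can. A call with a gripper value outside its range is refused whole. The fingers move at their own pace and stop on an object; "force" is the grip in N (left out, the last holds). Time passes only in rows, so rows that do not move let the fingers close. It gives the time, the measured TCP pose, the force, the opening and the grip force at its end, in the units of the state.
- r.read_state(): the state, without advancing time (a new reading comes with each control period).
- r.snapshot(name): name is "scene" or "top"; returns a dict with "pixels" (384x512x3 uint8, red, green, blue), "range_z" (384x512 float32, m along the optical axis (not along the pixel's ray), 0 where there is no reading), "camera_matrix" (3x3 intrinsics, pixels), "R" (3x3) and "t" (3): a world point X has camera coordinates R X + t. Camera axes: x right, y down, z forward; pixel columns grow to the right and rows downward; lengths in m; the calibration is good to about 2 mm. A picture is of the moment at which its call begins.
- r.job_done(): hands the job in; it is judged then, once.
The state is a dict: "clock": time; "joint_pos": joint angles; "dq": joint speeds; "effort": joint torques, N m; "position": TCP position; "eef_rot": TCP orientation; "ft_force": force on the tool from outside, world axes, zero at the start; "wrist_torque": the same for the moment, N m; "grip_width": finger opening in m; "gripper_force": force on a finger pad.
Only numpy, scipy, OpenCV 4.12 (cv2) and the standard library are available. Lean on these libraries where they do the work, as an engineer would, in place of code of your own. Each camera call takes 0.05 s, during which the arm holds its last target. There are 200 camera calls.

## Task

Take the plain black ink stick from the wooden tray and lay it flat on the free end of the drying rack's narrow beam: lengthwise along the beam, centred across it, wholly on it and with a small gap to the stick already drying there. Set it down without dropping it, let go, and only then pull the rack's draught screen all the way up by its yellow handle so that it stays up. Leave the other ink sticks, the round ink cake and the brush where they are.

Things in the scene. Friction and masses are not known exactly. Their poses are not given: they have to be found in the camera images.
- fresh: the plain black ink stick to be dried: a rectangular bar 120 mm long (its x axis), 40 mm wide (y), 20 mm thick (z), about 0.13 kg, no decoration. Origin at the centre of its underside. It starts lying flat in the tray, on the tray's 6 mm floor.
- rack: fixed drying rack of red steel and wood; origin on the table under the middle of its beam. Draught screen parallel to the beam on the robot's side, at rack x = -110 mm, between red guide posts 145 mm high at rack y = +-163 mm; a dark fixed panel 102 mm high stands just behind it (rack x = -99 mm). Red feet 12 mm high run from beam to screen at rack y = +-130 mm.
- beam_top (a point): middle of the beam's flat top, 100 mm above the table; axes as the rack's. The beam is pale wood, 22 mm wide (x), 320 mm long (y, from -160 to +160 mm). Its -y half carries the dried stick; its +y half is free. Nothing stands beside it nearer than the screen's panel.
- sash (a joint): height of the sliding draught screen (clear pane in a wooden frame) above its lowest position, m: 0 = fully down, 0.09 = fully up at its stop. It slides vertically and friction holds it wherever it is left; lifting takes about 10 N. It starts 0 to 25 mm up.
- sash_handle (a point): centre of the screen's yellow handle bar: 120 mm long along rack y, 14 mm wide (rack x), 14 mm high, held by two thin steel legs 55 mm either side of the centre, 25 mm of air under it. Centre is 152 mm above the table when fully down, 242 mm fully up. Can be pinched across rack x from straight above.
- tray: fixed shallow wooden tray, 240 mm (x) by 280 mm (y), floor 6 mm thick, dark rim 12 mm wide and 18 mm high. Origin at the centre of its underside. It holds the fresh and the gilded stick side by side, 130 mm apart, lengthwise roughly along tray x; either may be on the left.
- gilded: a finished ink stick of the same size with three gold bands, in the tray; leave it. Origin at the centre of its underside, x along its length.
- dried: a grey ink stick of the same size with one red band, lying lengthwise on the -y half of the rack's beam; leave it. Origin at the centre of its underside, x along its length.
- cake: a round black ink cake, 76 mm across and 16 mm thick, flat on the table beyond the work; leave it. Origin at the centre of its underside.
- brush: a brush lying on the table beyond the tray, roughly along world y, about 200 mm long with a pale wooden handle; leave it. Origin near the middle of its underside.
Not all that is in view belongs to the job. Leave any pink or turquoise look-alike of the fresh alone.

How it is judged:
By the outcome, as a careful person would: the job done as asked, in the order asked, and still so for the second after the job is handed in, with the robot touching nothing.
It also fails if it takes over 48 s, if anything falls off the work surface, if the arm or the gripper's body presses on something with over 40 N, if the wrist force passes 120 N, or if a joint passes its speed limit or range.

## Working session

There is one attempt and no reset: what is moved stays moved. The work goes in short steps, Python scripts to look and compute and a tool call to move; the robot and the scene stay as the last step left them, time stands still between calls to the robot, and variables do not carry over. Pictures are saved under pics/ and viewed, at most 10 in all, crops included, and the job is handed in when it is done.

Besides the shell and the picture viewer there is one more tool, called after "Emit:" by a JSON object that holds its "api" and its "payload", one argument or row to a line. carry_out: Moves the arm, as the interface text tells. Its arguments: {"type":"object","properties":{"motion":{"type":"array"},"force":{"type":"number"}},"required":["motion"]}

```bash
mkdir -p pics
cat > h.py <<'E'
import numpy as np, cv2
from plant import r
def snap(n,f):
    s=r.snapshot(n); cv2.imwrite(f'pics/{f}.png',s['pixels'][:,:,::-1]); np.savez(f'pics/{f}.npz',**s); return s
def load(f): return np.load(f'pics/{f}.npz')
def ray(s,u,v,z):  # intersect pixel ray with world plane z
    d=s['R'].T@np.linalg.inv(s['camera_matrix'])@[u,v,1]; c=-s['R'].T@s['t']
    return c+d*(z-c[2])/d[2]
def pt(s,u,v):  # from depth
    z=np.median([q for q in s['range_z'][v-1:v+2,u-1:u+2].ravel() if q>0] or [0])
    return s['R'].T@(z*(np.linalg.inv(s['camera_matrix'])@[u,v,1])-s['t'])
def cloud(s):
    v,u=np.mgrid[:384,:512]; z=s['range_z']
    p=np.stack([u,v,np.ones_like(u)],-1)@np.linalg.inv(s['camera_matrix']).T*z[...,None]
    return (p-s['t'])@s['R']
E
python3 - <<'E'
from h import *
a=snap('scene','s0'); b=snap('top','t0')
for s in(a,b): print(-s['R'].T@s['t'], s['R'].round(2).tolist(), s['camera_matrix'].round(0).tolist())
print(r.read_state())
cv2.imwrite('pics/both.png',cv2.resize(np.vstack([a['pixels'],b['pixels']])[:,:,::-1],(512,768))[:, :])
E
```

```text
[1.37264356 0.3993845  1.1722785 ] [[-0.35, 0.94, 0.02], [0.71, 0.28, -0.64], [-0.61, -0.21, -0.76]] [[452.0, 0.0, 252.0], [0.0, 452.0, 202.0], [0.0, 0.0, 1.0]]
[0.3793022  0.08089445 1.22636562] [[0.02, -1.0, -0.0], [-0.99, -0.02, -0.16], [0.16, 0.01, -0.99]] [[387.0, 0.0, 255.0], [0.0, 387.0, 202.0], [0.0, 0.0, 1.0]]
{'clock': 0.1, 'joint_pos': array([-1.31537902e+00,  3.53578979e-01,  1.63403555e+00,  2.46727767e-07,
        1.15522261e+00, -2.42396246e-03]), 'dq': array([-7.52718543e-04, -1.02189893e-04, -1.65347606e-03,  2.12377389e-04,
       -8.61749126e-05, -1.03131944e-03]), 'effort': array([ 1.35150194e-04, -6.06353617e+01, -3.42819750e+01, -4.64206414e-05,
        4.09551096e-03, -4.74116234e-05]), 'position': array([ 0.1592504 , -0.60393587,  0.23064707]), 'eef_rot': array([-3.11429700e+00, -4.03736241e-01,  2.46174403e-04]), 'ft_force': array([ 0.42428096, -0.24791413,  0.52196106]), 'wrist_torque': array([-0.01869215,  0.01884923,  0.03029114]), 'gripper_force': 0.0, 'grip_width': 0.08540229496348438}
```

View pics/s0.png

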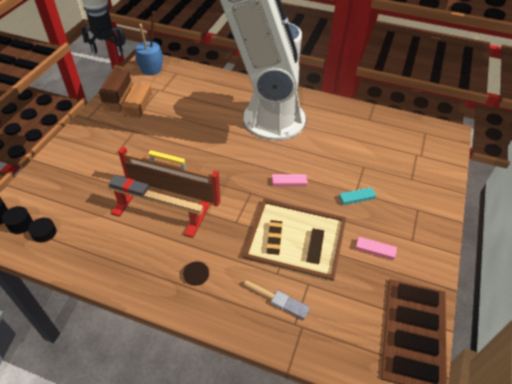

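View pics/t0.png

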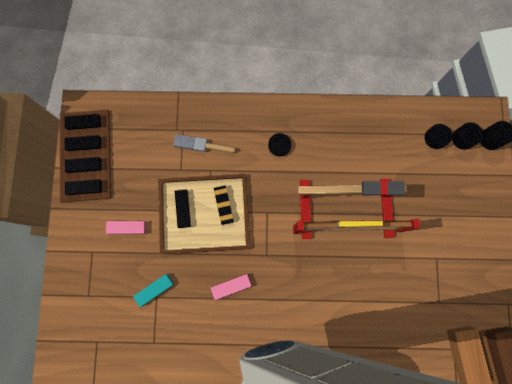

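The fresh stick is at top (182,208) / scene (315,245), the gilded one beside it, the beam runs top (298,190)–(405,187) with the dried stick at its right (−y) end, and the yellow handle is at top (361,224) / scene (167,158).

Run:
```python
from h import *
for f,boxes in (('t0',dict(fresh=(168,182,198,235),handle=(330,215,392,232),beam=(296,180,362,198),dried=(360,178,410,198))),('s0',dict(fresh=(302,222,330,268),handle=(140,145,190,170),beam=(145,183,205,215),dried=(105,172,150,204)))):
    s=load(f); hsv=cv2.cvtColor(s['pixels'],cv2.COLOR_RGB2HSV); P=cloud(s)
    for k,(x0,y0,x1,y1) in boxes.items():
        H=hsv[y0:y1,x0:x1].astype(int); p=P[y0:y1,x0:x1]; z=p[...,2]
        m={'fresh':H[...,2]<60,'handle':(H[...,1]>170)&(abs(H[...,0]-27)<6)&(H[...,2]>140),'beam':abs(z-.1)<.008,'dried':abs(z-.12)<.008}[k]
        q=p[m]; print(f,k,m.sum(),'med',np.median(q,0).round(3),'lo',np.percentile(q,3,0).round(3),'hi',np.percentile(q,97,0).round(3))
        pts=np.argwhere(m)[:,::-1].astype(np.float32)+[x0,y0]
        rc=cv2.minAreaRect(pts.astype(np.float32)); 
        c=q[:,:2]-q[:,:2].mean(0); w,v=np.linalg.eigh(c.T@c); a=v[:,1]; print('   rect',np.round(rc[0],1),np.round(rc[1],1),'axis deg',np.degrees(np.arctan2(a[1],a[0])).round(1),'len',np.ptp(c@a).round(3),np.ptp(c@v[:,0]).round(3))
s=load('t0');t=load('s0')
A=cv2.resize(s['pixels'][165:255,150:430],None,fx=2.8,fy=2.8,interpolation=2)
B=cv2.resize(t['pixels'][140:280,100:350],None,fx=2.4,fy=2.4,interpolation=2)
C=np.zeros((A.shape[0]+B.shape[0],max(A.shape[1],B.shape[1]),3),np.uint8);C[:A.shape[0],:A.shape[1]]=A;C[A.shape[0]:,:B.shape[1]]=B
cv2.imwrite('pics/c0.png',C[:,:,::-1])
```

```text
t0 fresh 468 med [0.546 0.319 0.026] lo [0.492 0.296 0.021] hi [0.603 0.34  0.031]
   rect [182.2 208.5] [36.9 12.7] axis deg -147.8 len 0.329 0.152
t0 handle 242 med [ 0.496 -0.196  0.168] lo [ 0.49  -0.257  0.129] hi [ 0.503 -0.144  0.172]
   rect [360.  223.5] [ 5. 44.] axis deg 99.8 len 0.357 0.082
t0 beam 486 med [ 0.604 -0.134  0.1  ] lo [ 0.592 -0.219  0.095] hi [ 0.616 -0.043  0.105]
   rect [330. 189.] [ 7.9 62.2] axis deg 92.3 len 0.186 0.023
t0 dried 572 med [ 0.608 -0.282  0.12 ] lo [ 0.589 -0.34   0.115] hi [ 0.626 -0.226  0.124]
   rect [383.5 187. ] [14. 41.] axis deg 91.6 len 0.121 0.041
  return _methods._mean(a, axis=axis, dtype=dtype,
  ret = um.true_divide(
Traceback (most recent call last):
IndexError: index -1 is out of bounds for axis 0 with size 0
```

Run:
```python
from h import *
for f,boxes in (('t0',dict(fresh=(168,182,198,235),handle=(330,215,392,232),beam=(290,178,362,200),dried=(355,174,415,202))),('s0',dict(fresh=(300,220,332,270),handle=(140,145,192,172),beam=(135,178,210,220),dried=(100,168,155,206)))):
    s=load(f); hsv=cv2.cvtColor(s['pixels'],cv2.COLOR_RGB2HSV).astype(int); P=cloud(s)
    for k,(x0,y0,x1,y1) in boxes.items():
        H=hsv[y0:y1,x0:x1]; p=P[y0:y1,x0:x1]; z=p[...,2]; x=p[...,0]
        m={'fresh':(H[...,2]<60)&(z>.018)&(z<.04),'handle':(H[...,1]>130)&(abs(H[...,0]-27)<6)&(H[...,2]>120)&(z>.14),
           'beam':(abs(z-.1)<.006)&(x>.56),'dried':(abs(z-.12)<.006)&(x>.56)}[k]
        if m.sum()<5: print(f,k,'none',m.sum());continue
        q=p[m].astype(np.float32); (c,wh,a)=cv2.minAreaRect(q[:,:2]); c2=q[:,:2]-q[:,:2].mean(0);w,v=np.linalg.eigh(c2.T@c2); ax=v[:,1]
        print(f,k,m.sum(),'c',np.round(c,4),'mean',q.mean(0).round(4),'wh',np.round(wh,3),'axis',np.degrees(np.arctan2(ax[1],ax[0])).round(1)%180,'zmax',np.percentile(z[m],95).round(3))
        print('   y lo/hi',np.percentile(q[:,1],[1,99]).round(4),'x',np.percentile(q[:,0],[1,99]).round(4))
s=load('t0');t=load('s0')
A=cv2.resize(s['pixels'][165:255,150:430],None,fx=2.8,fy=2.8,interpolation=2)
B=cv2.resize(t['pixels'][140:280,100:350],None,fx=2.4,fy=2.4,interpolation=2)
C=np.zeros((A.shape[0]+B.shape[0],max(A.shape[1],B.shape[1]),3),np.uint8);C[:A.shape[0],:A.shape[1]]=A;C[A.shape[0]:,:B.shape[1]]=B
cv2.imwrite('pics/c0.png',C[:,:,::-1])
```

```text
Traceback (most recent call last):
cv2.error: OpenCV(4.12.0) /io/opencv/modules/imgproc/src/convhull.cpp:143: error: (-215:Assertion failed) total >= 0 && (depth == CV_32F || depth == CV_32S) in function 'convexHull'
```

```bash
cat > m.py <<'E'
from h import *
def meas(f,boxes):
    s=load(f); hsv=cv2.cvtColor(s['pixels'],cv2.COLOR_RGB2HSV).astype(int); P=cloud(s)
    for k,(x0,y0,x1,y1) in boxes.items():
        H=hsv[y0:y1,x0:x1]; p=P[y0:y1,x0:x1]; z=p[...,2]; x=p[...,0]
        m={'fresh':(H[...,2]<60)&(z>.018)&(z<.04),'handle':(H[...,1]>130)&(abs(H[...,0]-27)<6)&(H[...,2]>120)&(z>.14),
           'beam':(abs(z-.1)<.006)&(x>.56),'dried':(abs(z-.12)<.006)&(x>.56)}[k]
        if m.sum()<5: print(f,k,'none',m.sum());continue
        q=p[m]; c,wh,a=cv2.minAreaRect(np.ascontiguousarray(q[:,:2],dtype=np.float32)); c2=q[:,:2]-q[:,:2].mean(0);w,v=np.linalg.eigh(c2.T@c2); ax=v[:,1]
        print(f,k,m.sum(),'c',np.round(c,4),'mean',q.mean(0).round(4),'wh',np.round(wh,3),'axis',np.degrees(np.arctan2(ax[1],ax[0])).round(1)%180,'zmax',np.percentile(z[m],95).round(3))
        print('   y lo/hi',np.percentile(q[:,1],[1,99]).round(4),'x',np.percentile(q[:,0],[1,99]).round(4))
E
python3 - <<'E'
from m import *
s=load('t0');t=load('s0')
A=cv2.resize(s['pixels'][165:255,150:430],None,fx=2.8,fy=2.8,interpolation=2)
B=cv2.resize(t['pixels'][140:280,100:350],None,fx=2.4,fy=2.4,interpolation=2)
C=np.zeros((A.shape[0]+B.shape[0],max(A.shape[1],B.shape[1]),3),np.uint8);C[:A.shape[0],:A.shape[1]]=A;C[A.shape[0]:,:B.shape[1]]=B
cv2.imwrite('pics/c0.png',C[:,:,::-1])
meas('t0',dict(fresh=(168,182,198,235),handle=(330,215,392,232),beam=(290,178,362,200),dried=(355,174,415,202)))
meas('s0',dict(fresh=(300,220,332,270),handle=(140,145,192,172),beam=(135,178,210,220),dried=(100,168,155,206)))
E
```

```text
t0 fresh 459 c [0.5485 0.3191] mean [0.5481 0.319  0.0263] wh [0.116 0.04 ] axis 7.599999999999994 zmax 0.031
   y lo/hi [0.2956 0.3436] x [0.4922 0.6049]
t0 handle 227 c [ 0.4573 -0.0842] mean [ 0.495  -0.1965  0.177 ] wh [0.045 0.362] axis 99.6 zmax 0.171
   y lo/hi [-0.2597 -0.1411] x [0.4878 0.5028]
t0 beam 476 c [ 0.6045 -0.1316] mean [ 0.604  -0.133   0.1001] wh [0.023 0.186] axis 92.1 zmax 0.104
   y lo/hi [-0.2228 -0.0394] x [0.5908 0.617 ]
t0 dried 559 c [ 0.6085 -0.2831] mean [ 0.608  -0.2827  0.12  ] wh [0.041 0.121] axis 91.5 zmax 0.123
   y lo/hi [-0.343  -0.2243] x [0.5882 0.6284]
s0 fresh none 0
s0 handle 152 c [ 0.4981 -0.2022] mean [ 0.4985 -0.1999  0.1677] wh [0.022 0.119] axis 92.0 zmax 0.172
   y lo/hi [-0.2589 -0.1429] x [0.4874 0.5079]
s0 beam 409 c [ 0.6003 -0.144 ] mean [ 0.6062 -0.1344  0.0997] wh [0.042 0.212] axis 92.6 zmax 0.104
   y lo/hi [-0.2328 -0.0391] x [0.5894 0.6254]
s0 dried 409 c [ 0.6096 -0.2852] mean [ 0.6108 -0.2821  0.1199] wh [0.044 0.124] axis 91.6 zmax 0.124
   y lo/hi [-0.3433 -0.2244] x [0.5889 0.6309]
```

View pics/c0.png

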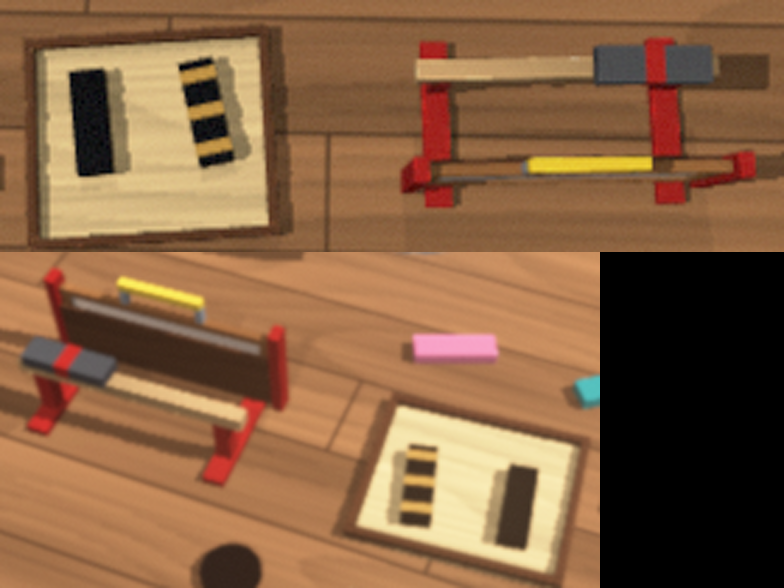

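The crop shows the fresh stick plain and nearly along x, about 32 mm from the tray's left rim (so I approach with a part-open gripper), the beam's left part free, and the handle clear to pinch. Beam and handle agree in both views; now the fresh angle and second view.

```bash
cat > go.py <<'E'
from h import *
from scipy.spatial.transform import Rotation as Rn
def delta(x,y,z,th):  # target TCP and tool-x yaw (deg)
    s=r.read_state(); p=s['position']; R=Rn.from_rotvec(s['eef_rot']).as_matrix()
    t0=np.degrees(np.arctan2(R[1,0],R[0,0])); d=(np.array([x,y,z])-p)*1000
    print('t',s['clock'],'pos',p.round(4),'yaw',t0.round(2),'tilt z',R[:,2].round(3),'j',s['joint_pos'].round(2),'grip',round(s['grip_width'],4),s['gripper_force'])
    print('tool delta mm',(R.T@d).round(1),'turn rad',np.radians(t0-th).round(3))
    a=np.radians(th); print('  if turned first',(d[:2]@[np.cos(a),np.sin(a)]).round(1),(d[:2]@[np.sin(a),-np.cos(a)]).round(1),(-d[2]).round(1))
E
python3 - <<'E'
from go import *
for f,(x0,y0,x1,y1),T in(('t0',(168,182,198,235),60),('s0',(302,222,330,268),75)):
    s=load(f); m=(s['pixels'][y0:y1,x0:x1].max(-1)<T).astype(np.uint8)
    n,l,st,ce=cv2.connectedComponentsWithStats(m); i=1+st[1:,4].argmax(); q=np.argwhere(l==i)[:,::-1]+[x0,y0]
    W=np.array([ray(s,u,v,.026)[:2] for u,v in q],np.float32); c,wh,a=cv2.minAreaRect(W)
    d=W-W.mean(0); w,v=np.linalg.eigh(d.T@d); print(f,len(q),np.round(c,4),np.round(wh,4),round(a,1),'mean',W.mean(0).round(4),'pca',np.degrees(np.arctan(v[1,1]/v[0,1])).round(1))
    print('depth z',np.median(cloud(s)[q[:,1],q[:,0]][:,2]).round(4))
delta(.548,.319,.10,5)
E
```

```text
t0 468 [0.5478 0.319 ] [0.1173 0.0396] 7.7 mean [0.5477 0.3191] pca 7.6
depth z 0.0263
s0 313 [0.5541 0.3204] [0.1184 0.0304] 7.9 mean [0.5561 0.3208] pca 7.6
depth z 0.0266
t 0.1 pos [ 0.1593 -0.6039  0.2306] yaw 14.77 tilt z [-0.     0.001 -1.   ] j [-1.32  0.35  1.63  0.    1.16 -0.  ] grip 0.0854 0.0
tool delta mm [ 611.2 -793.1  131.6] turn rad 0.171
  if turned first 467.7 -885.5 130.6
```

Emit:
{"api": "carry_out", "payload": {
  "motion": [
    [[56,0,0,0,0.123],[56,28,-48,0,0],[56,28,-48,0,0],[56,28,-48,0,0],[56,28,-48,0,0],[56,28,-48,0,0],[56,28,-48,0,0],[56,28,-48,0,0]]
  ],
  "force": 40
}}

```text
clock: 1.1
position: [0.3086, -0.2434, 0.2313]
eef_rot: [3.134, 0.211, 0.0]
ft_force: [1.5, 0.0, 0.5]
grip_width: 0.0559
gripper_force: 0.0
```

Emit:
{"api": "carry_out", "payload": {
  "motion": [
    [[56,28,-48,0,0],[56,28,-48,0,0],[56,28,-48,0,0],[56,28,-48,0,0],[56,28,-48,0,0],[56,28,-48,0,0],[56,28,-48,0,0],[56,28,-48,0,0]]
  ]
}}

```text
clock: 2.1
position: [0.479, 0.1675, 0.2311]
eef_rot: [3.134, 0.212, -0.0]
ft_force: [0.1, -1.2, -0.5]
grip_width: 0.0562
gripper_force: 0.0
```

Emit:
{"api": "carry_out", "payload": {
  "motion": [
    [[56,28,-48,0,0],[56,28,-48,30,0],[56,15,-20,40,0],[56,0,0,30,0],[56,0,0,0,0]]
  ]
}}

```text
clock: 2.72
position: [0.5314, 0.2888, 0.1289]
eef_rot: [3.132, 0.212, -0.008]
ft_force: [-0.4, 0.1, 1.3]
grip_width: 0.0559
gripper_force: 0.0
```

Run:
```python
from go import *
delta(.5485,.319,.005,7.7)
```

```text
t 2.725 pos [0.5314 0.2888 0.1289] yaw 7.75 tilt z [-0.005 -0.003 -1.   ] j [ 0.5   0.44  1.76 -0.    0.95  1.93] grip 0.0559 0.0
tool delta mm [ 21.7 -27.9 123.7] turn rad 0.001
  if turned first 21.0 -27.7 123.9
```

Emit:
{"api": "carry_out", "payload": {
  "motion": [
    [[56,11,-14,20,0],[56,10,-14,30,0],[56,0,0,30,0],[56,0,0,0,0],[56,0,0,0,0]]
  ]
}}

```text
clock: 3.35
position: [0.5513, 0.3203, 0.0535]
eef_rot: [-3.134, -0.211, -0.003]
ft_force: [-0.6, 0.4, 0.6]
grip_width: 0.0564
gripper_force: 0.0
```

Run:
```python
from go import *
delta(.5485,.319,.005,7.7)
s=snap('top','t1');t=snap('scene','s1')
A=cv2.resize(s['pixels'][165:265,140:270],None,fx=4,fy=4,interpolation=2)[:,:,::-1]
B=cv2.resize(t['pixels'][180:280,230:360],None,fx=4,fy=4,interpolation=2)[:,:,::-1]
cv2.imwrite('pics/c1.png',np.hstack([A,B])[:, :][:, ::1] if False else cv2.resize(np.hstack([A,B]),(800,308)))
```

```text
t 3.35 pos [0.5513 0.3203 0.0535] yaw 7.7 tilt z [ 0.002  0.001 -1.   ] j [0.52 0.58 1.73 0.   0.83 1.96] grip 0.0564 0.0
tool delta mm [-3.   0.9 48.5] turn rad 0.0
  if turned first -2.9 0.9 48.5
```

View pics/c1.png

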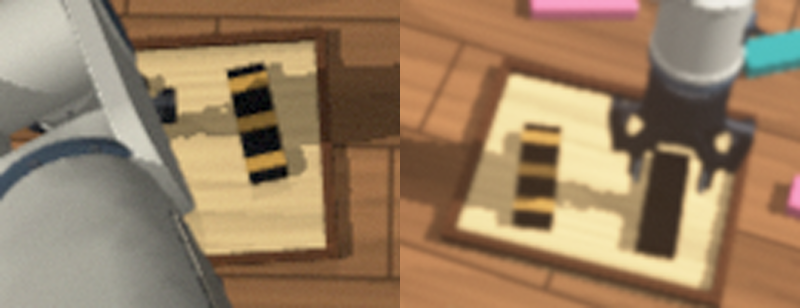

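The scene half shows the fingers (635,175)/(705,185) straddling the fresh stick (665,205), with rim clearance on the right. Descending.

Emit:
{"api": "carry_out", "payload": {
  "motion": [
    [[56,-3,1,15,0],[56,0,0,15,0],[56,0,0,10,0],[56,0,0,7,0],[56,0,0,0,0]]
  ]
}}

```text
clock: 4.08
position: [0.5471, 0.3185, 0.0038]
eef_rot: [3.134, 0.212, -0.002]
ft_force: [-0.1, -0.0, 0.0]
grip_width: 0.0562
gripper_force: 0.0
```

Emit:
{"api": "carry_out", "payload": {
  "motion": [
    [[20,0,0,0,0],[20,0,0,0,0],[20,0,0,0,0],[20,0,0,0,0],[20,0,0,0,0]]
  ],
  "force": 50
}}

```text
clock: 4.7
position: [0.5479, 0.3189, 0.005]
eef_rot: [-3.134, -0.212, -0.001]
ft_force: [-0.3, -0.3, 4.8]
grip_width: 0.0389
gripper_force: 52.3
```

Run:
```python
from go import *
delta(.5485,.319,.2,7.7)
print(r.read_state()['ft_force'])
```

```text
t 4.7 pos [0.5479 0.3189 0.005 ] yaw 7.72 tilt z [ 0.001  0.    -1.   ] j [0.52 0.64 1.75 0.   0.75 1.96] grip 0.0389 52.2975093126297
tool delta mm [ 8.00e-01 -1.00e-01 -1.95e+02] turn rad 0.0
  if turned first 0.7 -0.0 -195.0
[-0.34161834 -0.33926792  4.83565852]
```

Emit:
{"api": "carry_out", "payload": {
  "motion": [
    [[20,0,0,-10,0],[20,0,0,-25,0],[20,0,0,-40,0],[20,0,0,-45,0],[20,0,0,-40,0],[20,0,0,-25,0],[20,0,0,-10,0],[20,0,15,0,0]]
  ]
}}

```text
clock: 5.7
position: [0.5494, 0.3039, 0.1996]
eef_rot: [-3.134, -0.213, -0.0]
ft_force: [1.1, -0.3, -1.9]
grip_width: 0.0386
gripper_force: 51.7
```

Emit:
{"api": "carry_out", "payload": {
  "motion": [
    [[20,0,35,0,0],[20,-1,50,0,0],[20,-1,55,0,0],[20,-1,55,0,0],[20,-1,55,0,0],[20,-1,55,0,0],[20,0,50,0,0],[20,0,50,0,0]]
  ]
}}

```text
clock: 6.7
position: [0.5976, -0.1006, 0.1978]
eef_rot: [-3.134, -0.211, 0.004]
ft_force: [0.7, -0.8, -1.6]
grip_width: 0.0391
gripper_force: 51.6
```

Emit:
{"api": "carry_out", "payload": {
  "motion": [
    [[20,0,31,0,-0.1],[20,0,0,0,-0.18],[20,0,0,0,-0.18],[20,0,0,0,-0.18],[20,0,0,0,-0.18],[20,0,0,0,-0.18],[20,0,0,0,-0.18],[20,0,0,0,-0.15]]
  ]
}}

```text
clock: 7.7
position: [0.6015, -0.1295, 0.1976]
eef_rot: [-2.329, -2.105, 0.003]
ft_force: [-0.2, 0.2, -2.0]
grip_width: 0.0389
gripper_force: 51.6
```

Emit:
{"api": "carry_out", "payload": {
  "motion": [
    [[20,0,0,0,-0.09],[20,0,0,0,-0.05],[20,0,0,0,0],[20,0,0,0,0]]
  ]
}}

```text
clock: 8.2
position: [0.6024, -0.1292, 0.1986]
eef_rot: [-2.184, -2.256, 0.001]
ft_force: [0.3, -0.5, -2.3]
grip_width: 0.0389
gripper_force: 51.6
```

Run:
```python
from go import *
delta(.6055,-.1435,.2,92)
s=snap('top','t2');t=snap('scene','s2')
A=cv2.resize(s['pixels'][150:260,280:420],(400,314),interpolation=2)[:,:,::-1]
B=cv2.resize(t['pixels'][120:240,90:243],(400,314),interpolation=2)[:,:,::-1]
cv2.imwrite('pics/c2.png',np.hstack([A,B]))
```

```text
t 8.2 pos [ 0.6024 -0.1292  0.1986] yaw 91.86 tilt z [-0.002  0.    -1.   ] j [-0.21  0.37  1.68 -0.    1.09 -0.25] grip 0.0389 51.621496081352234
tool delta mm [-14.4   2.6  -1.4] turn rad -0.002
  if turned first -14.4 2.6 -1.4
```

View pics/c2.png

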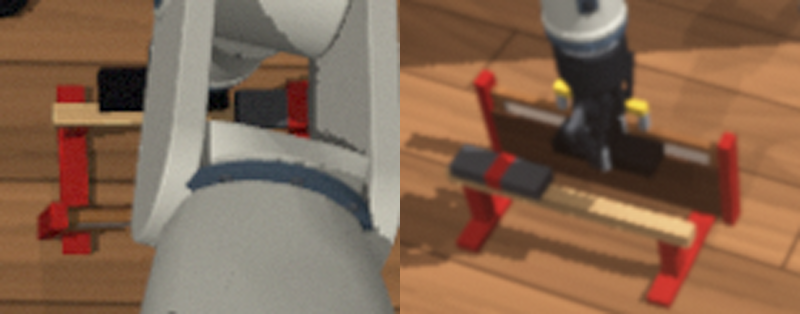

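The top half shows the held stick at (115,85) above the beam, its long axis parallel to it; the scene half shows it hanging level with the free end below. Move over the place and descend to about 20 mm above, then check the stick in hand.

Emit:
{"api": "carry_out", "payload": {
  "motion": [
    [[20,-7,1,10,0],[20,-7,2,25,0],[20,0,0,25,0],[20,0,0,15,0],[20,0,0,3,0],[20,0,0,0,0]]
  ]
}}

```text
clock: 9.05
position: [0.607, -0.1429, 0.1219]
eef_rot: [2.183, 2.259, 0.0]
ft_force: [-0.6, 0.3, -1.6]
grip_width: 0.0388
gripper_force: 51.6
```

Run:
```python
from go import *
delta(.6055,-.1435,.1,92)
for n in('top','scene'):
    s=snap(n,n[0]+'3'); P=cloud(s); px=s['pixels'].max(-1); zs=r.read_state()['position'][2]+.021
    m=(abs(P[...,2]-zs)<.006)&(px<80)&(abs(P[...,0]-.605)<.05)&(P[...,1]<-.05)&(P[...,1]>-.22)
    q=P[m]; print(n,len(q),'zs',zs.round(4),'med',np.median(q,0).round(4),'lo',np.percentile(q,2,0).round(4),'hi',np.percentile(q,98,0).round(4))
    e=q[q[:,1]>-.115]; print('  +y end part: n',len(e),'x lo/hi',np.percentile(e[:,0],[2,50,98]).round(4) if len(e) else '')
    m=(abs(P[...,2]-.1)<.006)&(abs(P[...,0]-.605)<.03)&(P[...,1]<-.03)&(P[...,1]>-.22); q=P[m]
    print('  beam n',len(q),np.percentile(q,[2,98],axis=0).round(4).tolist() if len(q) else '')
```

```text
t 9.05 pos [ 0.607  -0.1429  0.1219] yaw 91.95 tilt z [ 0.001 -0.    -1.   ] j [-0.23  0.47  1.73 -0.    0.95 -0.27] grip 0.0388 51.611151695251465
tool delta mm [-0.6 -1.5 21.9] turn rad -0.001
  if turned first -0.6 -1.5 21.9
top 199 zs 0.1433 med [ 0.6066 -0.1033  0.143 ] lo [ 0.5882 -0.1235  0.1388] hi [ 0.6261 -0.0831  0.1465]
  +y end part: n 155 x lo/hi [0.5882 0.606  0.6242]
  beam n 121 [[0.5908, -0.0942, 0.0951], [0.612, -0.0393, 0.1037]]
scene 274 zs 0.1435 med [ 0.6096 -0.1182  0.1436] lo [ 0.588  -0.2002  0.138 ] hi [ 0.6411 -0.0833  0.1483]
  +y end part: n 124 x lo/hi [0.5895 0.6101 0.629 ]
  beam n 197 [[0.5918, -0.2162, 0.0944], [0.6191, -0.0391, 0.1044]]
```

Emit:
{"api": "carry_out", "payload": {
  "motion": [
    [[20,0,-3,8,0],[20,0,0,7,0],[20,0,0,4,0],[20,0,0,1,0],[20,0,0,0,0],[20,0,0,0,0]]
  ]
}}

```text
clock: 9.9
position: [0.6038, -0.1429, 0.1017]
eef_rot: [2.183, 2.259, 0.0]
ft_force: [0.3, -0.4, -2.2]
grip_width: 0.0389
gripper_force: 51.6
```

Emit:
{"api": "carry_out", "payload": {
  "motion": [
    [[20,0,0,1,0],[20,0,0,0,0],[20,0,0,0,0]]
  ]
}}

```text
clock: 10.28
position: [0.6037, -0.1429, 0.1006]
eef_rot: [2.183, 2.259, 0.0]
ft_force: [-0.2, 0.2, -1.7]
grip_width: 0.0386
gripper_force: 51.6
```

Emit:
{"api": "carry_out", "payload": {
  "motion": [
    [[20,0,0,1,0],[20,0,0,0,0],[20,0,0,0,0]]
  ]
}}

```text
clock: 10.65
position: [0.6037, -0.1429, 0.0996]
eef_rot: [-2.183, -2.259, 0.0]
ft_force: [-0.3, 0.1, -2.0]
grip_width: 0.0392
gripper_force: 51.6
```

Run:
```python
from go import *
delta(.6025,-.1435,.1,92)
for n in('top','scene'):
    s=snap(n,n[0]+'4'); P=cloud(s); px=s['pixels'].max(-1)
    q=P[(abs(P[...,2]-.12)<.008)&(px<80)&(abs(P[...,0]-.605)<.05)&(P[...,1]<-.05)&(P[...,1]>-.21)]
    e=q[q[:,1]>-.115]; print(n,len(q),np.percentile(q,[2,50,98],axis=0).round(4).tolist(),'end x',np.percentile(e[:,0],[2,50,98]).round(4))
```

```text
t 10.65 pos [ 0.6037 -0.1429  0.0996] yaw 91.95 tilt z [-0.  0. -1.] j [-0.23  0.49  1.75  0.    0.9  -0.27] grip 0.0392 51.610849499702454
tool delta mm [-0.6 -1.2 -0.4] turn rad -0.001
  if turned first -0.6 -1.2 -0.4
top 201 [[0.5851, -0.124, 0.1126], [0.6044, -0.1037, 0.1204], [0.623, -0.0836, 0.1244]] end x [0.5847 0.6035 0.6229]
scene 286 [[0.5843, -0.1995, 0.1132], [0.606, -0.1187, 0.1205], [0.6376, -0.0825, 0.1257]] end x [0.5843 0.608  0.6254]
```

Emit:
{"api": "carry_out", "payload": {
  "motion": [
    [[20,0,-0.5,0.6,0],[20,0,0,0,0],[20,0,0,0,0]]
  ]
}}

```text
clock: 11.12
position: [0.6032, -0.1429, 0.099]
eef_rot: [2.183, 2.259, 0.0]
ft_force: [0.2, 0.0, -0.9]
grip_width: 0.0388
gripper_force: 51.7
```

Emit:
{"api": "carry_out", "payload": {
  "motion": [
    [[20,0,0,0.5,0],[20,0,0,0,0],[20,0,0,0,0]]
  ]
}}

```text
clock: 11.5
position: [0.6032, -0.1429, 0.099]
eef_rot: [2.183, 2.259, 0.0]
ft_force: [-2.5, -0.3, 6.3]
grip_width: 0.0387
gripper_force: 52.5
```

Contact at z=0.099 (force up to +6 N). Release and lift straight up.

Emit:
{"api": "carry_out", "payload": {
  "motion": [
    [[42,0,0,0,0],[46,0,0,0,0],[56,0,0,0,0],[60,0,0,0,0],[60,0,0,0,0]]
  ]
}}

```text
clock: 12.12
position: [0.6032, -0.1429, 0.0984]
eef_rot: [-2.183, -2.259, 0.0]
ft_force: [0.2, -0.0, -0.3]
grip_width: 0.06
gripper_force: 0.0
```

Emit:
{"api": "carry_out", "payload": {
  "motion": [
    [[60,0,0,-10,0],[60,0,0,-20,0],[60,0,0,-40,0],[60,0,0,-50,0],[60,0,0,-30,0],[60,0,0,0,0]]
  ]
}}

```text
clock: 12.88
position: [0.6049, -0.1433, 0.2532]
eef_rot: [2.179, 2.255, 0.006]
ft_force: [-0.6, -0.3, -0.2]
grip_width: 0.0604
gripper_force: 0.0
```

Run:
```python
from go import *
delta(.4965,-.2005,.25,92)
for n in('top','scene'):
    s=snap(n,n[0]+'5'); P=cloud(s); px=s['pixels'].max(-1)
    q=P[(abs(P[...,2]-.12)<.008)&(px<80)&(abs(P[...,0]-.605)<.05)&(P[...,1]<-.05)&(P[...,1]>-.212)]
    e=q[q[:,1]>-.115]; print(n,len(q),np.percentile(q,[2,50,98],axis=0).round(4).tolist(),'end x',np.percentile(e[:,0],[2,50,98]).round(4))
B=cv2.resize(s['pixels'][110:240,90:256],(800,600),interpolation=2)[:,:,::-1]
cv2.imwrite('pics/c5.png',B)
from m import meas
meas('s5',dict(handle=(140,145,192,172)))
```

```text
t 12.875 pos [ 0.6049 -0.1433  0.2532] yaw 91.95 tilt z [ 0.007 -0.002 -1.   ] j [-0.23  0.32  1.62  0.    1.19 -0.27] grip 0.0604 0.0
tool delta mm [ -53.5 -110.3    2.5] turn rad -0.001
  if turned first -53.4 -110.4 3.2
top 362 [[0.5849, -0.1566, 0.1155], [0.6044, -0.1211, 0.1202], [0.6232, -0.084, 0.1242]] end x [0.5843 0.6027 0.6225]
scene 441 [[0.5855, -0.1993, 0.1132], [0.6084, -0.1396, 0.1197], [0.6279, -0.0837, 0.1251]] end x [0.584  0.6074 0.6259]
s5 handle 96 c [0.9143 0.1163] mean [ 0.5213 -0.164   0.1945] wh [1.075 0.071] axis 33.0 zmax 0.265
   y lo/hi [-0.2181 -0.0983] x [0.4888 0.6684]
```

View pics/c5.png

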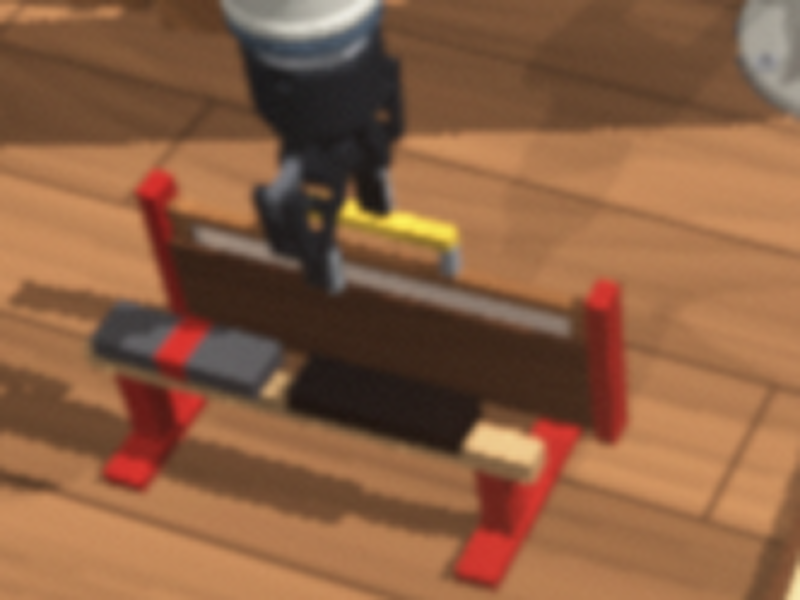

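The picture shows the fresh stick flat on the beam (385,400) with a small gap at (275,385) to the dried one and beam still free at (500,445). Now the handle.

Emit:
{"api": "carry_out", "payload": {
  "motion": [
    [[50,-13,-25,0,0],[50,-20,-42,0,0],[50,-20,-40,0,0],[50,0,-4,0,0],[50,0,0,15,0],[50,0,0,15,0],[50,0,0,0,0],[50,0,0,0,0]]
  ]
}}

```text
clock: 13.98
position: [0.4944, -0.1993, 0.2181]
eef_rot: [-2.182, -2.259, 0.0]
ft_force: [0.1, 0.2, -0.3]
grip_width: 0.0501
gripper_force: 0.0
```

Run:
```python
from go import *
delta(.4957,-.2005,.150,92)
t=snap('scene','s6')
B=cv2.resize(t['pixels'][110:200,100:220],(800,600),interpolation=2)[:,:,::-1]
cv2.imwrite('pics/c6.png',B)
s=t;P=cloud(s);hsv=cv2.cvtColor(s['pixels'],cv2.COLOR_RGB2HSV).astype(int)
q=P[(hsv[...,1]>130)&(abs(hsv[...,0]-27)<6)&(hsv[...,2]>120)&(abs(P[...,2]-.165)<.012)&(abs(P[...,0]-.497)<.03)&(abs(P[...,1]+.2)<.08)]
print(len(q),np.percentile(q,[2,50,98],axis=0).round(4).tolist())
```

```text
t 13.975 pos [ 0.4944 -0.1993  0.2181] yaw 91.99 tilt z [-0.001  0.    -1.   ] j [-0.39  0.22  1.84  0.    1.07 -0.42] grip 0.0501 0.0
tool delta mm [-1.2  1.3 68.1] turn rad -0.0
  if turned first -1.2 1.3 68.1
149 [[0.4877, -0.2583, 0.1606], [0.4985, -0.1981, 0.1677], [0.5055, -0.1432, 0.1732]]
```

View pics/c6.png

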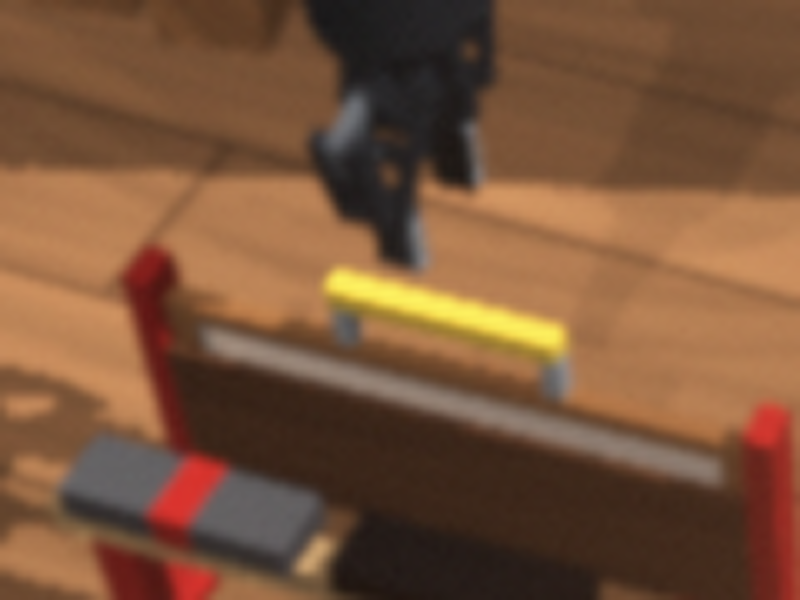

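The fingers hang above the yellow handle (445,310), straddling it. Descend and pinch.

Emit:
{"api": "carry_out", "payload": {
  "motion": [
    [[50,-1,1.5,20,0],[50,0,0,25,0],[50,0,0,15,0],[50,0,0,7,0],[50,0,0,0,0]]
  ]
}}

```text
clock: 14.65
position: [0.4956, -0.2006, 0.1515]
eef_rot: [-2.183, -2.259, 0.0]
ft_force: [-0.2, 0.3, -0.3]
grip_width: 0.0498
gripper_force: 0.0
```

Emit:
{"api": "carry_out", "payload": {
  "motion": [
    [[0,0,0,0,0],[0,0,0,0,0],[0,0,0,0,0],[0,0,0,0,0],[0,0,0,0,0]]
  ],
  "force": 60
}}

```text
clock: 15.28
position: [0.4943, -0.2008, 0.1517]
eef_rot: [-2.182, -2.258, 0.003]
ft_force: [-6.4, -1.5, 2.3]
grip_width: 0.0128
gripper_force: 61.2
```

Emit:
{"api": "carry_out", "payload": {
  "motion": [
    [[0,0,-1,-3,0],[0,0,0,-8,0],[0,0,0,-12,0],[0,0,0,-14,0],[0,0,0,-14,0],[0,0,0,-12,0],[0,0,0,-6,0],[0,0,0,0,0]]
  ]
}}

```text
clock: 16.27
position: [0.4943, -0.2008, 0.2223]
eef_rot: [2.183, 2.259, -0.0]
ft_force: [-5.1, -2.1, 2.1]
grip_width: 0.012
gripper_force: 61.3
```

Emit:
{"api": "carry_out", "payload": {
  "motion": [
    [[0,0,0,-2,0],[0,0,0,-2,0],[0,0,0,-1,0],[0,0,0,0,0]]
  ]
}}

```text
clock: 16.77
position: [0.4942, -0.2008, 0.2264]
eef_rot: [2.183, 2.259, -0.001]
ft_force: [-3.2, -4.1, -6.7]
grip_width: 0.0123
gripper_force: 60.1
```

```bash
cat > hz.py <<'E'
from go import *
def hz(n='s7'):
    s=snap('scene',n);P=cloud(s);hsv=cv2.cvtColor(s['pixels'],cv2.COLOR_RGB2HSV).astype(int)
    q=P[(hsv[...,1]>130)&(abs(hsv[...,0]-27)<6)&(hsv[...,2]>120)&(P[...,2]>.15)&(abs(P[...,0]-.497)<.03)&(abs(P[...,1]+.2)<.08)]
    print('handle',len(q),np.percentile(q,[2,50,98],axis=0).round(4).tolist())
E
python3 - <<'E'
from hz import *
delta(.4945,-.2005,.23,92); hz()
E
```

```text
t 16.775 pos [ 0.4942 -0.2008  0.2264] yaw 91.95 tilt z [-0. -0. -1.] j [-0.39  0.22  1.83 -0.    1.09 -0.42] grip 0.0123 60.061370730400085
tool delta mm [ 0.2  0.3 -3.6] turn rad -0.001
  if turned first 0.2 0.3 -3.6
handle 107 [[0.4879, -0.2557, 0.2345], [0.4997, -0.1751, 0.2411], [0.5062, -0.1432, 0.246]]
```

Emit:
{"api": "carry_out", "payload": {
  "motion": [
    [[0,0,0,-1,0],[0,0,0,0,0]]
  ]
}}

```text
clock: 17.08
position: [0.4942, -0.2007, 0.2273]
eef_rot: [2.183, 2.259, -0.001]
ft_force: [-2.0, -3.6, -8.0]
grip_width: 0.0122
gripper_force: 60.0
```

Emit:
{"api": "carry_out", "payload": {
  "motion": [
    [[0,0,0,-1,0],[0,0,0,0,0]]
  ]
}}

```text
clock: 17.32
position: [0.4943, -0.2007, 0.2284]
eef_rot: [2.183, 2.259, -0.001]
ft_force: [-2.7, -4.3, -8.3]
grip_width: 0.0123
gripper_force: 60.0
```

Emit:
{"api": "carry_out", "payload": {
  "motion": [
    [[0,0,0,-1,0],[0,0,0,0,0]]
  ]
}}

```text
clock: 17.58
position: [0.4942, -0.2007, 0.2293]
eef_rot: [2.183, 2.259, -0.001]
ft_force: [-2.1, -5.6, -6.8]
grip_width: 0.0126
gripper_force: 59.9
```

Emit:
{"api": "carry_out", "payload": {
  "motion": [
    [[0,0,0,-1,0],[0,0,0,0,0]]
  ]
}}

```text
clock: 17.82
position: [0.4942, -0.2007, 0.2303]
eef_rot: [2.183, 2.259, -0.001]
ft_force: [-2.3, -5.1, -6.7]
grip_width: 0.0124
gripper_force: 59.9
```

Emit:
{"api": "carry_out", "payload": {
  "motion": [
    [[0,0,0,-1,0],[0,0,0,0,0]]
  ]
}}

```text
clock: 18.08
position: [0.4942, -0.2007, 0.2313]
eef_rot: [2.183, 2.259, -0.001]
ft_force: [-2.1, -5.3, -6.6]
grip_width: 0.0122
gripper_force: 59.9
```

Run:
```python
from hz import *
hz('s8')
```

```text
handle 104 [[0.4887, -0.2557, 0.24], [0.5001, -0.1773, 0.246], [0.5057, -0.1426, 0.2504]]
```

Emit:
{"api": "carry_out", "payload": {
  "motion": [
    [[0,0,0,-1,0],[0,0,0,0,0]]
  ]
}}

```text
clock: 18.38
position: [0.4942, -0.2007, 0.2323]
eef_rot: [2.183, 2.259, -0.001]
ft_force: [-1.9, -4.9, -6.9]
grip_width: 0.0125
gripper_force: 59.9
```

Emit:
{"api": "carry_out", "payload": {
  "motion": [
    [[0,0,0,-1,0],[0,0,0,0,0]]
  ]
}}

```text
clock: 18.62
position: [0.4943, -0.2007, 0.2333]
eef_rot: [2.183, 2.259, -0.001]
ft_force: [-2.5, -4.0, -6.8]
grip_width: 0.0125
gripper_force: 59.9
```

Emit:
{"api": "carry_out", "payload": {
  "motion": [
    [[0,0,0,-1,0],[0,0,0,0,0]]
  ]
}}

```text
clock: 18.88
position: [0.4942, -0.2007, 0.2334]
eef_rot: [-2.183, -2.259, 0.001]
ft_force: [-0.0, -5.6, -15.5]
grip_width: 0.0124
gripper_force: 59.3
```

Emit:
{"api": "carry_out", "payload": {
  "motion": [
    [[0,0,0,-1,0],[0,0,0,0,0]]
  ]
}}

```text
clock: 19.12
position: [0.4941, -0.2007, 0.2334]
eef_rot: [-2.183, -2.259, 0.001]
ft_force: [4.2, -7.1, -24.5]
grip_width: 0.0122
gripper_force: 59.3
```

Run:
```python
from hz import *
hz('s9')
```

```text
handle 107 [[0.4888, -0.2556, 0.2409], [0.4995, -0.1756, 0.2488], [0.5074, -0.1417, 0.254]]
```

The stop is reached (TCP stays at 0.2334 while the force grows to −24 N). Ease off slightly, let go, lift clear.

Emit:
{"api": "carry_out", "payload": {
  "motion": [
    [[0,0,0,1,0],[0,0,0,0,0],[20,0,0,0,0],[45,0,0,0,0],[50,0,0,0,0],[50,0,0,0,0]]
  ]
}}

```text
clock: 19.92
position: [0.4948, -0.2006, 0.234]
eef_rot: [2.183, 2.259, 0.001]
ft_force: [-0.4, 0.5, 0.8]
grip_width: 0.0503
gripper_force: 0.0
```

Emit:
{"api": "carry_out", "payload": {
  "motion": [
    [[50,0,0,-10,0],[50,0,0,-20,0],[50,0,0,-30,0],[50,0,0,-30,0],[50,0,0,-10,0],[50,0,0,0,0],[50,0,0,0,0]]
  ]
}}

```text
clock: 20.8
position: [0.494, -0.2004, 0.3323]
eef_rot: [-2.182, -2.258, 0.001]
ft_force: [0.1, 1.5, 0.3]
grip_width: 0.0502
gripper_force: 0.0
```

Run:
```python
from hz import *
hz('s10'); s=load('s10'); delta(.494,-.2,.33,92)
P=cloud(s); px=s['pixels'].max(-1)
q=P[(abs(P[...,2]-.12)<.008)&(px<80)&(abs(P[...,0]-.605)<.05)&(P[...,1]<-.05)&(P[...,1]>-.212)]
print(len(q),np.percentile(q,[2,50,98],axis=0).round(4).tolist())
cv2.imwrite('pics/c10.png',cv2.resize(s['pixels'][90:290,80:347],(800,600),interpolation=2)[:,:,::-1])
```

```text
handle 167 [[0.4893, -0.258, 0.2421], [0.5001, -0.1979, 0.2487], [0.5056, -0.1419, 0.2532]]
t 20.85 pos [ 0.494  -0.2004  0.3322] yaw 91.95 tilt z [-0.002  0.001 -1.   ] j [-0.39  0.12  1.7  -0.    1.31 -0.42] grip 0.0499 0.0
tool delta mm [0.4 0.  2.2] turn rad -0.001
  if turned first 0.4 0.0 2.2
442 [[0.5863, -0.1992, 0.113], [0.6083, -0.1406, 0.12], [0.6274, -0.0841, 0.1246]]
```

View pics/c10.png

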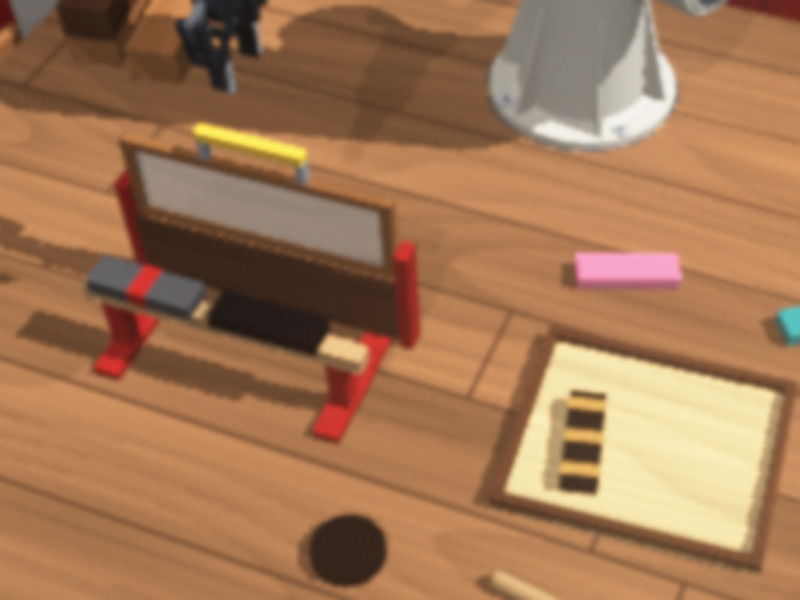

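The screen stands fully up (handle at (250,142), median height unchanged since release). The fresh stick lies on the beam at (268,322) with a gap at (203,311), the other items are untouched, and the gripper is clear.

```bash
python3 -c "
from plant import r
print(r.job_done())"
```

```text
the job is handed in; nothing more can be done
None
```

The job is handed in: the fresh stick lies flat along the free end of the beam, about 20 mm from the dried one, and after I let go of it the draught screen was pulled up to its stop and stayed there; the arm was clear and the run took about 21 s.

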